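# Sweep stone core plugs through the gate

## Robot

A 6-joint arm with a two-finger parallel gripper is mounted at the origin on the work surface. World frame = base frame: x ahead of the robot, y to its left, z up, the work surface at z = 0. Lengths are in mm, angles in rad, forces in N, time in s.
With the tool pointing down it reaches from about 275 to 750 mm from the base axis. Payload 10.2 kg.
Tool frame: the origin (TCP) lies at the very end of the fingers, on their centre line; the grasp point (between the pads) lies bot.grasp_offset behind it (bot.grasp_offset is the distance from the TCP to the grasp point, in mm); z points along the fingers, y is the line along which they close (so a half turn about z gives the same grasp; the last joint's range is limited). The gripper opens to 88 mm and grips with 3 to 60 N. Pads are 18 mm wide; open, the fingers measure 123 mm over their backs; the gripper's body (75 mm by 187 mm) begins 45 mm behind the grasp point.
Start: joints at [0.963, 0.313, 1.498, -0, 1.331, -0.223], TCP at [197.084, 486.61, 238.72] pointing down, gripper open.
Joint ranges: [-2.94, 2.94], [-0.97, 2.17], [0.19, 2.56], [-1.23, 4.37], [0.02, 3.11], [-2.88, 2.88]. Speed limits (rad/s): [2.39, 2.39, 3.01, 3.14, 3.14, 3.14].

## Interface

Orientations are given as a unit quaternion [w, x, y, z].
In Python, from station import telemetry, get_image, bot, recognise, trace, mark_of gives the robot as it stands.
- The arm moves only by the tool move_arm, never from a script. Its arguments are lists of equal length, an entry for each row: "hand": the finger opening in mm, from 0 to 88.1; "delta_pos": the shift along the tool's x, y, z in mm, a list of three; "spin": the turn about the tool's z in degrees. A call has 1 to 12 rows; each row is the pose to reach, as a shift and turn from the pose commanded when the call began, along the tool's axes at that moment; what a row does not reach only later rows make up. A row lasts 1/12 s, in which the tool goes at most 41.7 mm and 7.16 degrees, less where a joint would pass 70% of its speed; a pose out of reach is approached as far as the arm can. A call with a gripper value outside its range is refused whole. The fingers move at their own pace and stop on an object; "grip_force" is the grip in N (left out, the last holds). Time passes only in rows, so rows that repeat a pose let the fingers close. It gives the time, the measured TCP pose, the force, the opening and the grip force at its end, in the units of the state.
- telemetry.state(): the state, without advancing time (a new reading comes with each control period).
- get_image(name): name is "side" or "top"; returns a dict with "image" (420x560x3 uint8, blue, green, red), "z_map" (420x560 float32, mm along the optical axis (not along the pixel's ray), 0 where there is no reading), "fovy" (degrees; the focal length in pixels is half the picture's height over the tangent of half this angle, whatever the lens; pixels are square), "cx", "cy" (the principal point, pixels), "k1" (the pictures are not rectified: a ray, as slopes to the right and down, at radius r is drawn at 1 + k1 r^2 times it, then the intrinsics apply), "xyz" and "rotation" of the camera in the world. Camera axes: x right, y up, looking along -z (the intrinsics and any distortion apply to the point x, -y, -z); pixel columns grow to the right and rows downward; lengths in mm; the calibration is good to about 2 mm. A picture is of the moment at which its call begins.
- bot.finish_job(): hands the job in; it is judged then, once.
Trained networks look in a picture, given as the dict that the camera call returned (one of the last four; its "shot" number tells which), for a name from the list of things; names that differ only in an ending like _2 or _b are one class to them, and where a whole thing is asked for, a point or a joint stands for the part that bears it (a point fixed in the world has none). Each returns a list of dicts, best first, with "confidence" (0 to 1); they miss things now and then, are a little off and sometimes report something else, mostly with a low value. They report only what shows in the picture. A call takes as long as a camera call.
- recognise(picture, target): "uv" ([column, row] in pixels, amid what is visible of it).
- trace(picture, target): "mask" (420x560 bool, what is visible of it) and "uv" ([column, row] in pixels, amid what is visible of it).
- mark_of(picture, target): "uv" ([column, row] in pixels: a listed point, or the origin of a listed thing).
The state is a dict: "time": time; "joint_pos": joint angles; "joint_vel": joint speeds; "joint_efforts": joint torques, N m; "eef_pos": TCP position; "orientation": TCP orientation; "contact_force": force on the tool from outside, world axes, zero at the start; "wrist_torque": the same for the moment, N m; "width": opening from 0.0 (shut) to 1.0 (fully open); "gripper_force": force on a finger pad.
Only numpy, scipy, OpenCV 4.12 (cv2) and the standard library are available. Lean on these libraries where they do the work, as an engineer would, in place of code of your own. Each camera call takes 0.05 s, during which the arm holds its last target. There are 200 camera calls.

## Task

Push the three stone core plugs across the sorting board and through the gate between the red posts into the white slot, one at a time: each must be wholly inside the slot before the next is brought up to the gate. Only push them along the board with the fingertips, never picking one up or tipping it over, and leave them all standing flat and at rest in the slot. Leave the jar, the rubbing block and everything else where they are.

Things in the scene. Friction and masses are not known exactly. Their poses are not given: they have to be found in the camera images.
- board: blue-grey sorting board fixed to the table, 280 mm (x) by 460 mm (y); deck 12 mm above the table. Origin: centre of its underside; z up, y along the board toward the slot. All rails on it (edge, funnel, gate, slot) are 8 mm high over the deck, 6 mm thick. Sorting area: y -224 to +29 mm, x -134 to +134 mm
- gate (a point): middle of the gate mouth at deck level, between two red posts (8 mm high), at x 0, y 70 mm of the board; axes as the board's, y points through the gate into the slot. Funnel rails at 45 degrees lead to it, from x +/-60 mm, 38 mm before it. Fingertips held 10 to 18 mm above the deck clear all rails and still push a plug
- slot_end (a point): middle of the slot's end stop, at deck level, 145 mm beyond the gate along the board's y; axes as the board's. The slot is a straight level lane with a white floor, level with the deck, 40 mm wide between its rails, open only at the gate; it takes all three plugs in single file
- plug_a: cream stone core plug, an upright cylinder 34 mm across and 22 mm high, 30 to 70 g, standing loose on the sorting area of the board (one near the board's middle line, one about 72 mm to each side; which is where varies). Origin: centre of its underside
- plug_b: ochre yellow stone core plug, an upright cylinder 34 mm across and 22 mm high, 30 to 70 g, standing loose on the sorting area of the board (one near the board's middle line, one about 72 mm to each side; which is where varies). Origin: centre of its underside
- plug_c: rust brown stone core plug, an upright cylinder 34 mm across and 22 mm high, 30 to 70 g, standing loose on the sorting area of the board (one near the board's middle line, one about 72 mm to each side; which is where varies). Origin: centre of its underside
- pigment_jar: small brown glass jar, 38 mm across, 50 mm high, black cap, standing on the sorting area near one long side of the board; not to be disturbed. Origin: centre of its underside
- rubbing_block: grey abrasive stone block, 28 x 50 x 20 mm high, lying on the sorting area near the other long side; not to be disturbed. Origin: centre of its underside
- paper_cup: white cup, 76 mm across the rim, 90 mm high, on the table right of the board; bystander. Origin: centre of its underside
- mixing_bowl: black bowl, 110 mm across, 50 mm high, on the table left of the board; bystander. Origin: centre of its underside
- brush: hand brush lying on the table right of the board; bystander. Origin near its middle
- hammer: hammer lying on the table left of the board; bystander. Origin near its middle

How it is judged (in metres and radians):
On the way, in this order (a step that is already met when the one before it is completed fails the run):
1. one plug is wholly inside the slot while the other two are still short of the gate (centres 30 mm or more before it) ((((y of plug_a in the frame of gate between 0.019 and 0.14 m and x of plug_a in the frame of gate between -0.012 and 0.012 m) and y of each of plug_b, plug_c in the frame of gate below -0.03 m) or ((y of plug_b in the frame of gate between 0.019 and 0.14 m and x of plug_b in the frame of gate between -0.012 and 0.012 m) and y of each of plug_a, plug_c in the frame of gate below -0.03 m) or ((y of plug_c in the frame of gate between 0.019 and 0.14 m and x of plug_c in the frame of gate between -0.012 and 0.012 m) and y of each of plug_a, plug_b in the frame of gate below -0.03 m))), for 0.2 s.
2. two plugs are wholly inside the slot while the third is still short of the gate (centre 30 mm or more before it) (((y of plug_a in the frame of gate below -0.03 m and (y of plug_b in the frame of gate between 0.019 and 0.14 m and x of plug_b in the frame of gate between -0.012 and 0.012 m) and (y of plug_c in the frame of gate between 0.019 and 0.14 m and x of plug_c in the frame of gate between -0.012 and 0.012 m)) or (y of plug_b in the frame of gate below -0.03 m and (y of plug_a in the frame of gate between 0.019 and 0.14 m and x of plug_a in the frame of gate between -0.012 and 0.012 m) and (y of plug_c in the frame of gate between 0.019 and 0.14 m and x of plug_c in the frame of gate between -0.012 and 0.012 m)) or (y of plug_c in the frame of gate below -0.03 m and (y of plug_a in the frame of gate between 0.019 and 0.14 m and x of plug_a in the frame of gate between -0.012 and 0.012 m) and (y of plug_b in the frame of gate between 0.019 and 0.14 m and x of plug_b in the frame of gate between -0.012 and 0.012 m)))), for 0.2 s.
3. all three plugs are wholly inside the slot (y of plug_a in the frame of gate between 0.019 and 0.14 m and x of plug_a in the frame of gate between -0.012 and 0.012 m and y of plug_b in the frame of gate between 0.019 and 0.14 m and x of plug_b in the frame of gate between -0.012 and 0.012 m and y of plug_c in the frame of gate between 0.019 and 0.14 m and x of plug_c in the frame of gate between -0.012 and 0.012 m), for 0.2 s.
At the end, for the whole second after the job is handed in: All three plugs are wholly past the gate mouth, between the lane rails (centres at least 19 mm beyond the gate), standing flat on the floor (within 0.12 rad and 4 mm) and at rest; all bystanders are within 15 mm of where they began (all of step 3 and angle between each of plug_a, plug_b, plug_c's own z axis and vertical below 0.12 rad and z of each of plug_a, plug_b, plug_c in the frame of gate below 0.004 m and linear speed of each of plug_a, plug_b, plug_c below 0.01 m/s and distance of each of pigment_jar, rubbing_block, paper_cup, mixing_bowl, brush, hammer from where it was at the start of the episode below 0.015 m); the robot touches nothing.
It fails at once if a plug is lifted: its base centre rises more than 6 mm above the deck (z of any of plug_a, plug_b, plug_c in the frame of gate above 0.006 m).
It fails at once if a plug is tipped over (more than 0.6 rad) (angle between any of plug_a, plug_b, plug_c's own z axis and vertical above 0.6 rad).
It fails at once if a bystander is moved by more than 15 mm (distance of any of pigment_jar, rubbing_block, paper_cup, mixing_bowl, brush, hammer from where it was at the start of the episode above 0.015 m).
It also fails if it takes over 70 s, if anything falls off the work surface, if the arm or the gripper's body presses on something with over 40 N, if the wrist force passes 120 N, or if a joint passes its speed limit or range.

## Working session

There is one attempt and no reset: what is moved stays moved. The work goes in short steps, Python scripts to look and compute and a tool call to move; the robot and the scene stay as the last step left them, time stands still between calls to the robot, and variables do not carry over. Pictures are saved under pics/ and viewed, at most 10 in all, crops included, and the job is handed in when it is done.

Besides the shell and the picture viewer there is one more tool, called by a JSON object that holds its "api" and its "payload", one argument or row to a line. move_arm: Moves the arm, as the interface text tells. Its arguments: {"type":"object","properties":{"hand":{"type":"array","items":{"type":"number"}},"delta_pos":{"type":"array","items":{"type":"array","items":{"type":"number"}}},"spin":{"type":"array","items":{"type":"number"}},"grip_force":{"type":"number"}},"required":["hand","delta_pos","spin"]}

```bash
mkdir -p pics
cat > h.py <<'E'
import numpy as np, cv2
from station import telemetry, get_image, bot, recognise, trace, mark_of
def ray(p,uv):
    f=210/np.tan(np.radians(p["fovy"])/2)
    K=np.array([[f,0,p["cx"]],[0,f,p["cy"]],[0,0,1.]])
    s=cv2.undistortPoints(np.array([[uv]],float),K,np.array([p["k1"],0,0,0.]))[0,0]
    # iterate check is done by cv2
    return np.array([s[0],-s[1],-1.])
def rot(p):
    R=np.array(p["rotation"],float)
    if R.size==9: return R.reshape(3,3)
    from scipy.spatial.transform import Rotation as Ro
    return Ro.from_quat(np.roll(R,-1)).as_matrix()
def at_z(p,uv,z):
    d=rot(p)@ray(p,uv); o=np.array(p["xyz"],float)
    return o+d*(z-o[2])/d[2]
E
python3 - <<'E'
from h import *
for n in ("top","side"):
    p=get_image(n); cv2.imwrite(f"pics/{n}0.png",p["image"])
    print(n,p["fovy"],p["k1"],np.round(p["xyz"]),np.round(p["rotation"],3).tolist())
    for t in ["gate","slot_end","board","plug_a","plug_b","plug_c","pigment_jar","rubbing_block"]:
        z=0 if t=="board" else 12
        print(t,[(np.round(m["uv"]).tolist(),round(m["confidence"],2),np.round(at_z(p,m["uv"],z)[:2],1).tolist()) for m in mark_of(p,t)[:3]])
s=telemetry.state();print(s["eef_pos"],s["orientation"],s["time"],bot.grasp_offset)
E
```

```text
top 53.405640611517036 -0.03614642905572163 [ 410.   26. 1097.] [0.715, 0.032, -0.045, -0.697]
gate [([268.0, 202.0], 0.92, [543.6, 25.2])]
slot_end [([211.0, 195.0], 0.92, [557.7, 175.6])]
board [([296.0, 196.0], 0.9, [562.1, -47.7])]
plug_a [([352.0, 205.0], 0.66, [543.2, -195.8]), ([353.0, 174.0], 0.62, [624.1, -196.2]), ([354.0, 231.0], 0.48, [473.6, -199.6])]
plug_b [([352.0, 205.0], 0.66, [543.2, -195.8]), ([353.0, 174.0], 0.62, [624.1, -196.2]), ([354.0, 231.0], 0.48, [473.6, -199.6])]
plug_c [([352.0, 205.0], 0.66, [543.2, -195.8]), ([353.0, 174.0], 0.62, [624.1, -196.2]), ([354.0, 231.0], 0.48, [473.6, -199.6])]
pigment_jar [([306.0, 160.0], 0.56, [660.0, -71.2]), ([268.0, 201.0], 0.54, [546.8, 27.3])]
rubbing_block [([303.0, 244.0], 0.55, [437.9, -67.5])]
side 53.002395683993825 -0.03908739299928756 [ 243. -906.  591.] [0.854, 0.503, -0.067, -0.113]
gate [([303.0, 226.0], 0.8, [552.1, 18.8])]
slot_end [([287.0, 201.0], 0.91, [549.3, 167.5])]
board [([311.0, 241.0], 0.59, [556.1, -41.5])]
plug_a [([333.0, 275.0], 0.77, [552.0, -204.0]), ([365.0, 270.0], 0.72, [627.9, -207.6]), ([300.0, 280.0], 0.52, [473.7, -204.1])]
plug_b [([333.0, 275.0], 0.77, [552.0, -204.0]), ([365.0, 270.0], 0.72, [627.9, -207.6]), ([300.0, 280.0], 0.52, [473.7, -204.1])]
plug_c [([333.0, 275.0], 0.77, [552.0, -204.0]), ([365.0, 270.0], 0.72, [627.9, -207.6]), ([300.0, 280.0], 0.52, [473.7, -204.1])]
pigment_jar [([351.0, 240.0], 0.78, [649.3, -80.5])]
rubbing_block [([272.0, 246.0], 0.46, [446.9, -57.9])]
[197.0652951  486.60472291 238.72797   ] [-4.75972951e-06  1.91210620e-01  9.81549030e-01 -6.80784605e-06] 0.9 18.700000000000003
```

View pics/top0.png

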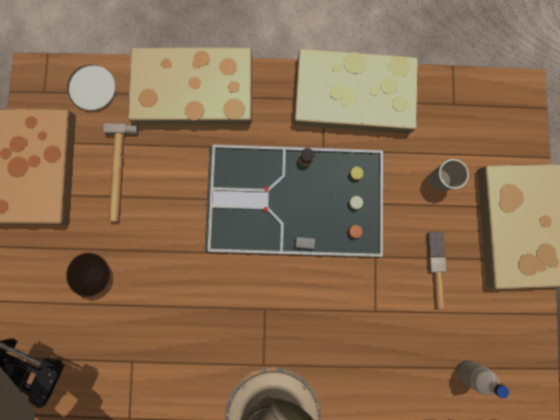

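The top view shows the board with the slot on the left (white lane, red posts at about (266,189) and (266,209)). The plugs are on the right: yellow (357,173), cream (356,203), rust (356,232). The jar is at (308,156) and the block at (306,243). Next I'll refine the board frame and plug positions by colour.

Run:
```python
from h import *
G=[];S=[];P={}
for n in ("top","side"):
    p=get_image(n); hsv=cv2.cvtColor(p["image"],cv2.COLOR_BGR2HSV).astype(int)
    g=at_z(p,mark_of(p,"gate")[0]["uv"],12);s=at_z(p,mark_of(p,"slot_end")[0]["uv"],12)
    print(n,"gate",g.round(1),"end",s.round(1),np.linalg.norm(s-g).round(1),np.degrees(np.arctan2(*(s-g)[1::-1])).round(2))
    # red posts
    m=((hsv[...,0]<6)|(hsv[...,0]>174))&(hsv[...,1]>150)&(hsv[...,2]>80)
    k,l,st,c=cv2.connectedComponentsWithStats(m.astype(np.uint8))
    print(" red",[(st[i,4],c[i].round(1).tolist(),at_z(p,c[i],16)[:2].round(1).tolist()) for i in range(1,k) if st[i,4]>2])
    for q in trace(p,"plug_a")[:4]:
        mk=q["mask"]; col=np.median(hsv[mk],axis=0); ys,xs=np.nonzero(mk)
        zz=p["z_map"][mk]
        # 3D cloud, top face points
        pts=[]
        for u,v in zip(xs,ys):
            z=p["z_map"][v,u]
            if z>0: pts.append(rot(p)@(ray(p,(u,v))*z)+p["xyz"])
        pts=np.array(pts); t=pts[pts[:,2]>29]
        print(" plug",q["confidence"],col,mk.sum(),"top mid",((t.max(0)+t.min(0))/2).round(1),t.mean(0).round(1),"at_z34",at_z(p,q["uv"],34).round(1))
    for t in ("pigment_jar","rubbing_block"):
        print(" ",t,[(at_z(p,q["uv"],40 if t[0]=='p' else 30).round(0).tolist(),q["confidence"]) for q in trace(p,t)[:2]])
    # board outline: white rail corners
    if n=="top":
        m=(hsv[...,2]<75)&(hsv[...,1]<200); m[:140]=0;m[262:]=0;m[:,:205]=0;m[:,388:]=0
        c=max(cv2.findContours(m.astype(np.uint8),cv2.RETR_EXTERNAL,cv2.CHAIN_APPROX_NONE)[0],key=cv2.contourArea)
        r=cv2.minAreaRect(c);b=cv2.boxPoints(r);print(" box",[at_z(p,x,12)[:2].round(1).tolist() for x in b])
        cv2.imwrite("pics/crop.png",cv2.resize(p["image"][135:265,200:395],None,fx=4,fy=4,interpolation=cv2.INTER_CUBIC))
```

```text
top gate [547.6  24.2  12. ] end [546.2 170.2  12. ] 145.9 90.56
 red [(np.int32(3), [265.7, 188.3], [579.3, 33.0]), (np.int32(7), [265.0, 209.3], [524.1, 33.2])]
 plug 0.69 [ 25.  111.5 176. ] 154 top mid [ 623.8 -201.3   34.4] [ 623.7 -202.    32.7] at_z34 [ 616.8 -190.4   34. ]
 plug 0.6 [ 30.  31. 179.] 140 top mid [ 547.8 -201.    32.7] [ 546.9 -201.1   32.6] at_z34 [ 546.1 -198.    34. ]
 plug 0.52 [ 10. 139. 171.] 152 top mid [ 472.7 -200.2   33.2] [ 472.  -200.3   32.6] at_z34 [ 476.6 -204.3   34. ]
  pigment_jar [([661.0, -70.0, 40.0], 0.49), ([438.0, -66.0, 40.0], 0.19)]
  rubbing_block [([472.0, -199.0, 30.0], 0.72), ([439.0, -67.0, 30.0], 0.57)]
 box [[684.2, -20.6], [693.4, -121.3], [637.0, -125.2], [628.1, -25.1]]
side gate [539.5  17.8  12. ] end [545.  152.1  12. ] 134.4 87.64
 red [(np.int32(7), [310.7, 218.6], [581.9, 42.9]), (np.int32(5), [291.4, 221.2], [526.6, 42.9]), (np.int32(1443), [10.6, 342.8], [-94.6, -250.3])]
 plug 0.69 [ 22.  75. 136.] 216 top mid [ 546.4 -201.    33.9] [ 545.7 -204.2   34.9] at_z34 [ 540.4 -206.4   34. ]
 plug 0.68 [ 10.  179.  146.5] 184 top mid [ 472.4 -202.    34. ] [ 472.1 -204.8   35. ] at_z34 [ 473.1 -213.2   34. ]
 plug 0.46 [ 18. 170. 121.] 213 top mid [ 623.8 -203.5   33.7] [ 622.8 -205.8   35. ] at_z34 [ 620.6 -216.2   34. ]
 plug 0.45 [ 60.    4.5 101. ] 206 top mid [439.2 -71.6  33. ] [439.2 -75.1  33.7] at_z34 [436.6 -85.4  34. ]
  pigment_jar [([653.0, -85.0, 40.0], 0.71)]
  rubbing_block [([443.0, -76.0, 30.0], 0.75), ([532.0, -130.0, 30.0], 0.72)]
```

View pics/crop.png

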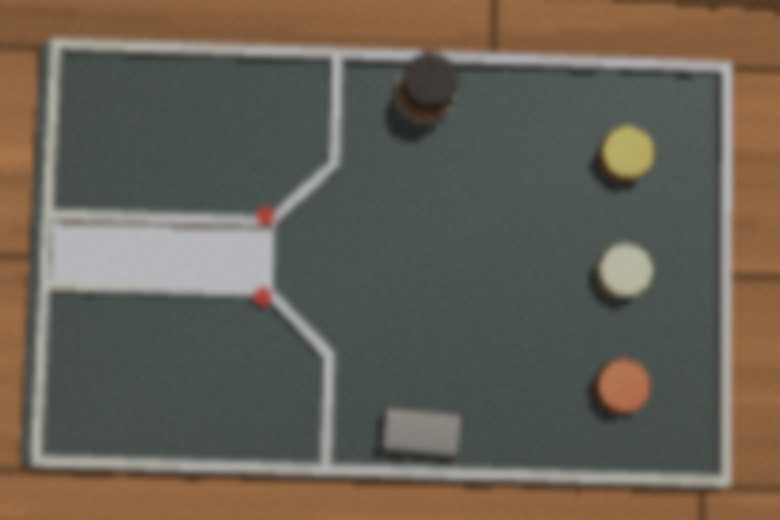

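The crop shows the outer rail corners at about (50,40), (731,64), (729,487) and (32,467). The posts are at (265,215) and (262,297), and the white floor runs from (52,256) to (273,262). I'll fit the board frame from these.

Run:
```python
from h import *
p=get_image("top")
f=lambda c:((c[0]-1.5)/4+200,(c[1]-1.5)/4+135)
L=[((50,40),20,(140,230)),((731,64),20,(140,-230)),((729,487),20,(-140,-230)),((32,467),20,(-140,230)),((265,215),20,(23,70)),((262,297),20,(-23,70)),((273,262),12,(0,70)),((335,163),20,(60,32)),((329,352),20,(-60,32))]
W=np.array([at_z(p,f(c),z)[:2] for c,z,_ in L]);B=np.array([b for *_,b in L],float)
# board(x right?,y to slot): rigid fit
def fit(B):
    mb,mw=B.mean(0),W.mean(0);U,s,V=np.linalg.svd((B-mb).T@(W-mw));R=(V.T@np.diag([1,np.sign(np.linalg.det(V.T@U.T))])@U.T)
    return R,mw-R@mb
R,t=fit(B);print(np.degrees(np.arctan2(R[1,0],R[0,0])),t,(W-(B@R.T+t)).round(1).tolist())
for n,q in dict(gate=(0,70),end=(0,215)).items(): print(n,R@np.array(q)+t)
for n,q in dict(yel=(623.8,-202),cream=(547.3,-201),rust=(472.5,-201),jar=(657,-75),block=(439,-69)).items(): print(n,((np.array(q)-t)@R).round(1))
```

```text
-0.24160950396244862 [550.69176519 -44.1530329 ] [[-0.5, -7.9], [-0.9, 0.8], [-0.1, 1.7], [-0.5, -9.3], [4.5, 6.7], [-3.3, 7.0], [-2.2, 0.6], [3.4, 0.0], [-0.7, 0.5]]
gate [550.986946    25.84634472]
end [551.59839199 170.84505552]
yel [  73.8 -157.5]
cream [  -2.7 -156.9]
rust [ -77.5 -157.2]
jar [106.4 -30.4]
block [-111.6  -25.3]
```

{"api": "move_arm", "payload": {
  "hand": [24,24,24,24,24,24,24,24,24,24,24,24],
  "delta_pos": [
    [-29,-26,4],
    [-58,-52,8],
    [-87,-78,12],
    [-116,-104,16],
    [-145,-130,20],
    [-174,-156,24],
    [-203,-182,28],
    [-232,-208,32],
    [-261,-234,36],
    [-290,-260,40],
    [-319,-286,44],
    [-348,-312,48]
  ],
  "spin": [4,8,12,16,20,24,28,32,36,40,44,48]
}}

```text
time: 2.55
eef_pos: [403.0, 64.8, 190.8]
orientation: [0.0, 0.575, 0.818, 0.0]
contact_force: [0.8, 0.3, -0.6]
width: 0.275
gripper_force: 0.0
```

{"api": "move_arm", "payload": {
  "hand": [24,24,24,24,24,24,24,24,24,24,24,24],
  "delta_pos": [
    [-37,4,7],
    [-74,7,14],
    [-111,11,21],
    [-148,14,28],
    [-185,18,35],
    [-222,22,42],
    [-259,25,49],
    [-296,29,56],
    [-336,32,60],
    [-336,32,75],
    [-336,32,90],
    [-336,32,90]
  ],
  "spin": [3,6,9,12,15,18,20,20,20,20,20,20]
}}

```text
time: 3.55
eef_pos: [546.1, -237.9, 97.7]
orientation: [-0.003, 0.708, 0.707, -0.0]
contact_force: [-0.0, 0.3, -0.6]
width: 0.274
gripper_force: 0.0
```

{"api": "move_arm", "payload": {
  "hand": [24,24,24,24,24],
  "delta_pos": [
    [0,1,20],
    [0,1,40],
    [0,1,60],
    [0,1,71],
    [0,1,71]
  ],
  "spin": [0,0,0,0,0]
}}

```text
time: 3.97
eef_pos: [547.5, -237.3, 28.2]
orientation: [-0.002, 0.707, 0.707, -0.0]
contact_force: [-0.5, 0.2, -0.1]
width: 0.275
gripper_force: 0.0
```

Run:
```python
from h import *
s=telemetry.state();print(np.round(s["eef_pos"],1),s["contact_force"],s["orientation"])
p=get_image("side");cv2.imwrite("pics/s1.png",cv2.resize(p["image"][180:330,240:420],None,fx=4,fy=4,interpolation=cv2.INTER_CUBIC))
```

```text
[ 547.5 -237.3   28.2] [-0.46488073  0.20294456 -0.09826674] [-1.66938409e-03  7.07275370e-01  7.06936109e-01 -3.17860600e-04]
```

View pics/s1.png

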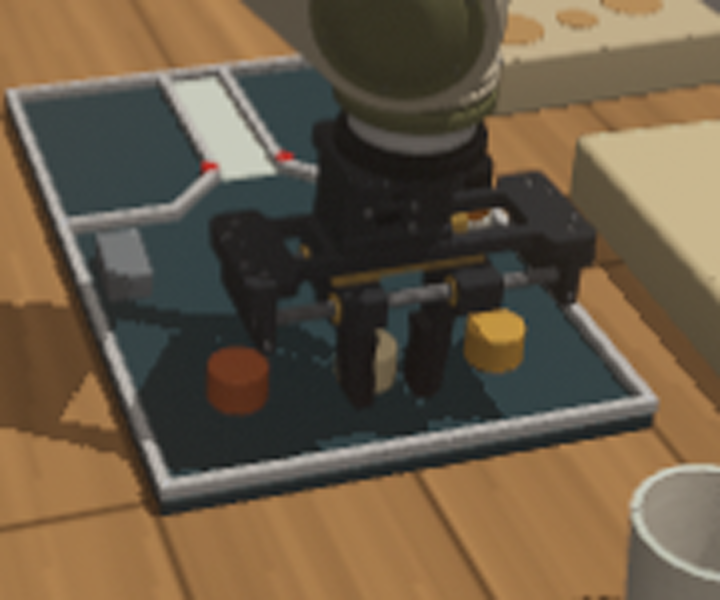

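The view shows the fingers straddling the area just behind the cream plug at about (380,360), with clearance to the rust and ochre plugs. Starting the push.

{"api": "move_arm", "payload": {
  "hand": [24,24,24,24,24,24,24,24,24,24,24,24],
  "delta_pos": [
    [5,0,2],
    [12,0,2],
    [20,0,2],
    [29,0,2],
    [38,0,2],
    [48,1,2],
    [58,1,2],
    [68,1,2],
    [78,2,2],
    [88,2,2],
    [96,2,2],
    [100,2,2]
  ],
  "spin": [0,0,0,0,0,0,0,0,0,0,0,0]
}}

```text
time: 5.02
eef_pos: [550.3, -136.9, 27.7]
orientation: [-0.0, 0.707, 0.707, -0.0]
contact_force: [-0.9, -0.6, 1.9]
width: 0.274
gripper_force: 0.8
```

```bash
cat >> h.py <<'E'
LO={"cream":((18,15,90),(40,95,255)),"yellow":((15,96,70),(40,255,255)),"rust":((3,110,60),(14,255,255))}
def plugs(n):
    p=get_image(n); out=[]
    h=cv2.cvtColor(p["image"],cv2.COLOR_BGR2HSV)
    f=210/np.tan(np.radians(p["fovy"])/2)
    for q in trace(p,"plug_a")[:6]:
        ys,xs=np.nonzero(q["mask"])
        pts=np.array([rot(p)@(ray(p,(u,v))*p["z_map"][v,u])+p["xyz"] for u,v in zip(xs,ys) if p["z_map"][v,u]>0])
        t=pts[pts[:,2]>29]
        if len(t)>5: out.append((((t.max(0)+t.min(0))/2)[:2].round(1).tolist(),np.median(h[q["mask"]],axis=0).tolist(),len(t),round(q["confidence"],2)))
    return p,out
E
python3 - <<'E'
from h import *
s=telemetry.state();print(np.round(s["eef_pos"],1),np.round(s["contact_force"],2))
for n in("side","top"):
    p,o=plugs(n)
    for x in o:print(n,x)
    if n=="side":cv2.imwrite("pics/s2.png",cv2.resize(p["image"][180:330,240:420],None,fx=4,fy=4,interpolation=cv2.INTER_CUBIC))
E
```

```text
[ 550.3 -136.9   27.7] [-0.87 -0.61  1.91]
side ([624.3, -202.9], [19.0, 170.0, 158.0], 125, 0.58)
side ([472.4, -199.5], [10.0, 179.0, 130.0], 141, 0.55)
side ([553.6, -117.8], [19.0, 86.0, 110.0], 61, 0.47)
top ([617.9, 434.4], [16.0, 116.0, 151.0], 8, 0.38)
```

View pics/s2.png

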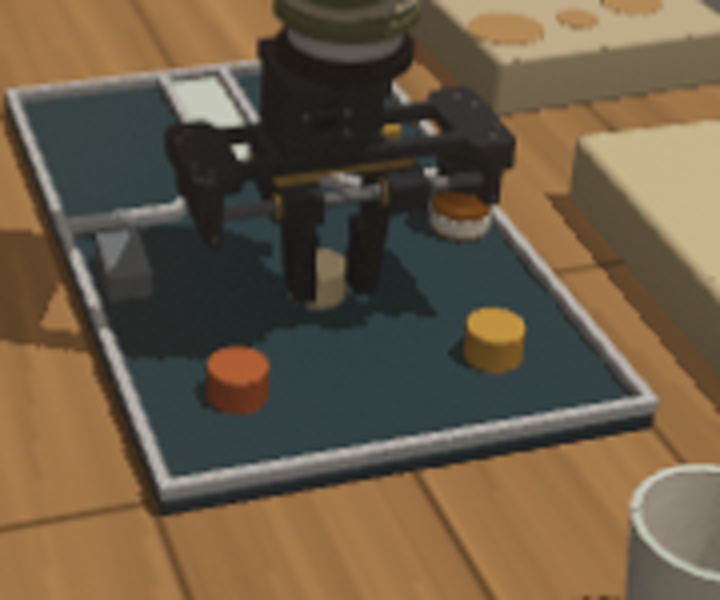

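The cream plug is caged between the fingertips and following, at about (325,280). I'll check the lane centreline on the white floor before going on.

Run:
```python
from h import *
for n in("top","side"):
    p=get_image(n); im=cv2.imread(f"pics/{n}0.png"); m=(im.min(2)>(130 if n=="top" else 125)).astype(np.uint8)
    # rasterise world lane region on z=12 plane
    f=210/np.tan(np.radians(p["fovy"])/2);R=rot(p)
    X,Y=np.meshgrid(np.arange(500,600,1.),np.arange(10,190,1.))
    P=np.stack([X,Y,0*X+12],-1).reshape(-1,3)
    c=(P-p["xyz"])@R; s=np.stack([c[:,0]/-c[:,2],-c[:,1]/-c[:,2]],1)
    s*=1+p["k1"]*(s**2).sum(1,keepdims=True)
    uv=(s*f+[p["cx"],p["cy"]]).astype(np.float32).reshape(*X.shape,2)
    w=cv2.remap(im,uv[...,0],uv[...,1],cv2.INTER_LINEAR)
    cv2.imwrite(f"pics/w_{n}.png",cv2.resize(w[::-1],None,fx=3,fy=3))
imgs=[cv2.imread(f"pics/w_{n}.png") for n in("top","side")]
cv2.imwrite("pics/lane.png",np.hstack(imgs))
```

```text
(no output)
```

View pics/lane.png

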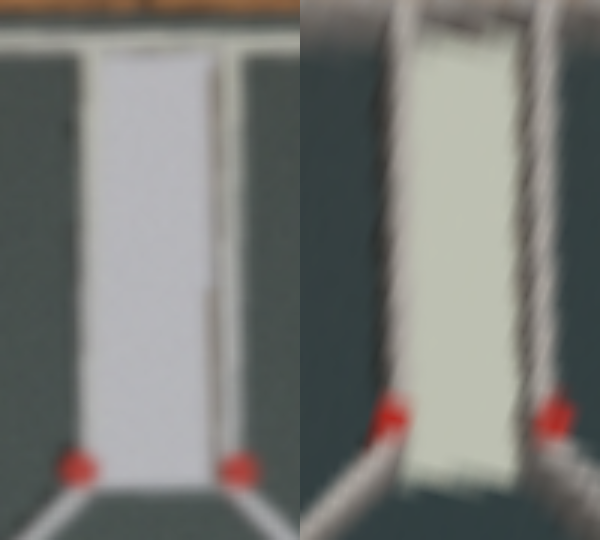

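The rectified lane pictures put the floor start at y≈26, with the lane centre at x≈552 in both views. The posts are symmetric about the same line.

{"api": "move_arm", "payload": {
  "hand": [24,24,24,24,24,24,24,24,24,24,24,24],
  "delta_pos": [
    [6,0,0],
    [14,0.5,0],
    [23,1,0],
    [32,1,0],
    [42,1.5,0],
    [52,1.5,0],
    [62,1.5,0],
    [72,1.5,0],
    [82,1.5,0],
    [92,1.5,0],
    [101,1.5,0],
    [110,1.5,0]
  ],
  "spin": [0,0,0,0,0,0,0,0,0,0,0,0]
}}

```text
time: 6.32
eef_pos: [551.9, -27.1, 27.7]
orientation: [-0.0, 0.707, 0.707, -0.0]
contact_force: [0.1, -0.6, -0.0]
width: 0.271
gripper_force: 0.2
```

{"api": "move_arm", "payload": {
  "hand": [24,24,24,24,24,24,24,24,24,24,24,24],
  "delta_pos": [
    [7,0,0],
    [14,0,0],
    [21,0,0],
    [28,0,0],
    [35,0,0],
    [42,0,0],
    [49,0,0],
    [56,0,0],
    [63,0,0],
    [70,0,0],
    [74,0,0],
    [74,0,0]
  ],
  "spin": [0,0,0,0,0,0,0,0,0,0,0,0]
}}

```text
time: 7.32
eef_pos: [552.0, 46.8, 27.7]
orientation: [-0.0, 0.707, 0.707, 0.0]
contact_force: [-0.2, 0.7, -0.7]
width: 0.271
gripper_force: 0.0
```

Run:
```python
from h import *
s=telemetry.state();print(np.round(s["eef_pos"],1),np.round(s["contact_force"],2))
for n in("side",):
    p,o=plugs(n)
    for x in o:print(n,x)
    cv2.imwrite("pics/s3.png",cv2.resize(p["image"][180:330,240:420],None,fx=4,fy=4,interpolation=cv2.INTER_CUBIC))
```

```text
[552.   46.8  27.7] [-0.19  0.71 -0.68]
side ([621.8, -205.4], [18.0, 170.0, 115.0], 108, 0.67)
side ([472.0, -200.3], [10.0, 178.5, 130.0], 146, 0.63)
side ([550.1, 60.4], [19.0, 86.0, 106.0], 43, 0.6)
side ([537.9, -65.4], [93.0, 58.0, 66.0], 65, 0.43)
side ([661.0, -71.6], [14.0, 71.5, 74.5], 247, 0.4)
```

View pics/s3.png

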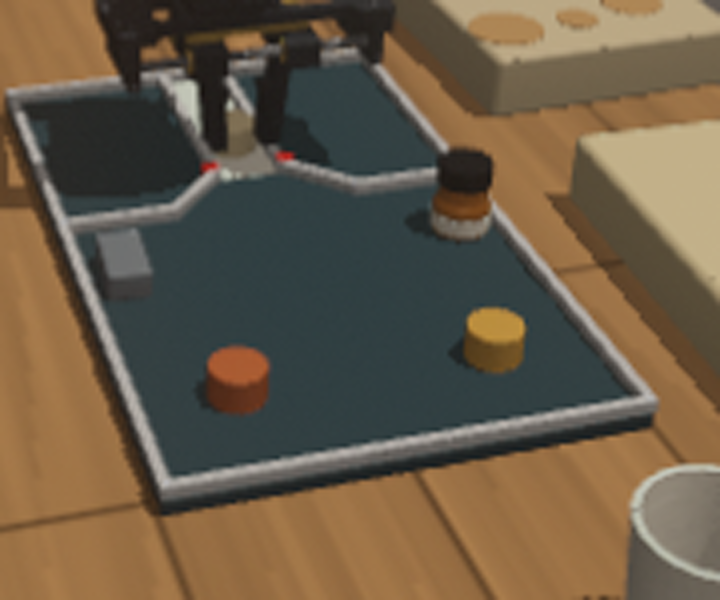

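The cream plug sits inside the slot past the posts, at about (240,130). Next I'll back off, lift, and go behind the ochre plug.

{"api": "move_arm", "payload": {
  "hand": [24,24,24,24,24,24,24,24,24,24,24,24],
  "delta_pos": [
    [-12,0,0],
    [-28,0,0],
    [-40,0,-25],
    [-55,0,-55],
    [-85,12,-70],
    [-120,24,-70],
    [-155,36,-70],
    [-190,48,-70],
    [-225,60,-70],
    [-260,70,-70],
    [-285,72,-70],
    [-285,72,-60]
  ],
  "spin": [0,0,0,0,0,0,0,0,0,0,0,0]
}}

```text
time: 8.42
eef_pos: [623.8, -245.8, 88.9]
orientation: [0.002, 0.709, 0.705, 0.0]
contact_force: [0.6, -0.3, 0.5]
width: 0.272
gripper_force: 0.0
```

{"api": "move_arm", "payload": {
  "hand": [24,24,24,24],
  "delta_pos": [
    [0,0,20],
    [0,0,42],
    [0,0,60],
    [0,0,60]
  ],
  "spin": [0,0,0,0]
}}

```text
time: 8.75
eef_pos: [621.4, -238.5, 23.5]
orientation: [-0.003, 0.708, 0.707, -0.001]
contact_force: [0.6, 0.5, -1.3]
width: 0.277
gripper_force: 0.0
```

{"api": "move_arm", "payload": {
  "hand": [24,24,24,24,24,24,24,24,24,24,24,24],
  "delta_pos": [
    [0,0,0],
    [6,0,0],
    [12,0,0],
    [18,0,0],
    [24,-1,0],
    [31,-4,0],
    [39,-8,0],
    [47,-12,0],
    [55,-16,0],
    [63,-20,0],
    [71,-24,0],
    [79,-28,0]
  ],
  "spin": [0,0,0,0,0,0,0,0,0,0,0,0]
}}

```text
time: 9.75
eef_pos: [595.4, -159.4, 27.8]
orientation: [0.0, 0.707, 0.707, 0.0]
contact_force: [0.3, -1.0, 1.1]
width: 0.274
gripper_force: 0.8
```

Run:
```python
from h import *
s=telemetry.state();print(np.round(s["eef_pos"],1),np.round(s["contact_force"],2))
for n in("side","top"):
    p,o=plugs(n)
    for x in o:print(n,x)
    if n=="side": cv2.imwrite("pics/s4.png",cv2.resize(p["image"][180:330,240:420],None,fx=4,fy=4,interpolation=cv2.INTER_CUBIC))
```

```text
[ 595.4 -159.4   27.8] [ 0.34 -0.96  1.14]
side ([471.9, -200.5], [10.0, 178.0, 139.0], 134, 0.47)
side ([599.4, -141.0], [18.0, 170.0, 97.0], 54, 0.39)
top ([550.6, 67.3], [30.0, 33.0, 173.0], 125, 0.51)
```

View pics/s4.png

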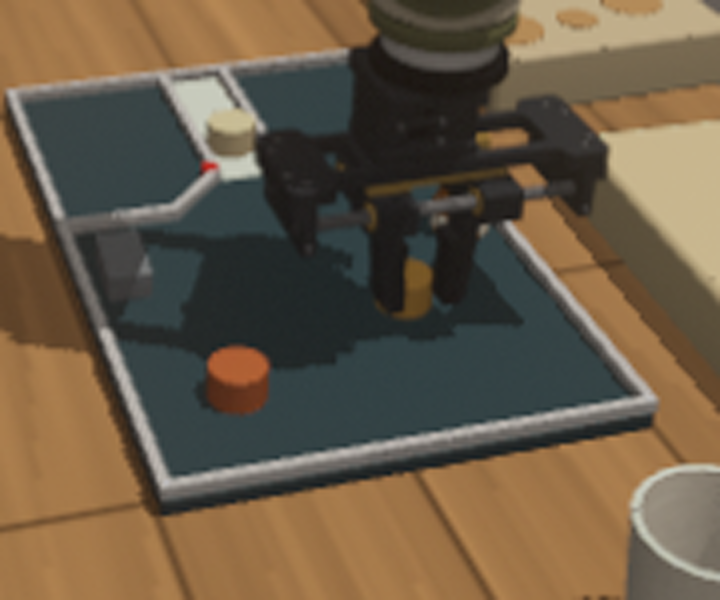

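Cream stands in the slot (top view puts it at x≈551, y≈67). Ochre is caged between the fingertips at about (410,290), so I'll continue.

{"api": "move_arm", "payload": {
  "hand": [24,24,24,24,24,24,24,24,24,24,24,24],
  "delta_pos": [
    [8,-4,0],
    [16,-8,0],
    [24,-12,0],
    [32,-16,0],
    [40,-20,0],
    [48,-24,0],
    [56,-28,0],
    [64,-32,0],
    [72,-36,0],
    [80,-40,0],
    [88,-43,0],
    [96,-43.5,0]
  ],
  "spin": [0,0,0,0,0,0,0,0,0,0,0,0]
}}

```text
time: 10.95
eef_pos: [551.9, -63.3, 27.7]
orientation: [-0.0, 0.707, 0.707, -0.0]
contact_force: [-0.3, -0.6, -1.1]
width: 0.269
gripper_force: 0.3
```

{"api": "move_arm", "payload": {
  "hand": [24,24,24,24,24,24,24,24,24,24,24,24],
  "delta_pos": [
    [9,0,0],
    [18,0,0],
    [27,0,0],
    [36,0,0],
    [45,0,0],
    [54,0,0],
    [63,0,0],
    [71,0,0],
    [78,0,0],
    [85,0,0],
    [92,0,0],
    [98,0,0]
  ],
  "spin": [0,0,0,0,0,0,0,0,0,0,0,0]
}}

```text
time: 11.95
eef_pos: [552.5, 34.5, 27.7]
orientation: [-0.0, 0.707, 0.707, -0.0]
contact_force: [0.3, -1.5, 0.5]
width: 0.273
gripper_force: 0.4
```

{"api": "move_arm", "payload": {
  "hand": [24,24,24],
  "delta_pos": [
    [6,0,0],
    [12,0,0],
    [12,0,0]
  ],
  "spin": [0,0,0]
}}

```text
time: 12.2
eef_pos: [552.4, 46.9, 27.7]
orientation: [-0.0, 0.707, 0.707, 0.0]
contact_force: [0.5, -0.3, 0.3]
width: 0.273
gripper_force: 0.0
```

Run:
```python
from h import *
s=telemetry.state();print(np.round(s["eef_pos"],1),np.round(s["contact_force"],2))
for n in("side","top"):
    p,o=plugs(n)
    for x in o:print(n,x)
```

```text
[552.4  46.9  27.7] [ 0.46 -0.27  0.26]
side ([555.6, 65.0], [17.0, 167.0, 96.5], 43, 0.46)
top ([471.5, -199.5], [10.0, 141.0, 170.5], 119, 0.6)
```

{"api": "move_arm", "payload": {
  "hand": [24,24,24,24,24,24,24,24,24,24,24,24],
  "delta_pos": [
    [-12,0,0],
    [-28,0,0],
    [-40,0,-25],
    [-55,0,-55],
    [-85,-13,-70],
    [-120,-26,-70],
    [-155,-39,-70],
    [-190,-52,-70],
    [-225,-65,-70],
    [-260,-77,-70],
    [-285,-80,-70],
    [-285,-80,-60]
  ],
  "spin": [0,0,0,0,0,0,0,0,0,0,0,0]
}}

```text
time: 13.4
eef_pos: [471.7, -244.7, 89.2]
orientation: [0.002, 0.709, 0.705, -0.0]
contact_force: [0.7, -0.3, 0.5]
width: 0.269
gripper_force: 0.0
```

{"api": "move_arm", "payload": {
  "hand": [24,24,24,24,24],
  "delta_pos": [
    [0,0,20],
    [0,0,42],
    [0,0,60],
    [0,0,60],
    [0,0,60]
  ],
  "spin": [0,0,0,0,0]
}}

```text
time: 13.82
eef_pos: [471.8, -238.9, 27.4]
orientation: [-0.001, 0.707, 0.707, -0.0]
contact_force: [0.6, 0.7, -0.0]
width: 0.272
gripper_force: 0.0
```

Run:
```python
from h import *
s=telemetry.state();print(np.round(s["eef_pos"],1),np.round(s["contact_force"],2))
for n in("side","top"):
    p,o=plugs(n)
    for x in o:print(n,x)
    if n=="side": cv2.imwrite("pics/s5.png",cv2.resize(p["image"][180:330,240:420],None,fx=4,fy=4,interpolation=cv2.INTER_CUBIC))
```

```text
[ 471.8 -238.9   27.4] [ 0.64  0.67 -0.01]
side ([513.1, -160.3], [92.0, 49.0, 69.0], 178, 0.34)
side ([618.7, -434.1], [18.0, 44.0, 115.0], 1954, 0.3)
top ([469.0, -177.1], [9.0, 144.0, 96.0], 88, 0.66)
top ([549.6, 100.9], [30.0, 37.0, 180.0], 127, 0.42)
top ([545.2, -49.0], [79.0, 26.0, 82.0], 49, 0.18)
```

View pics/s5.png

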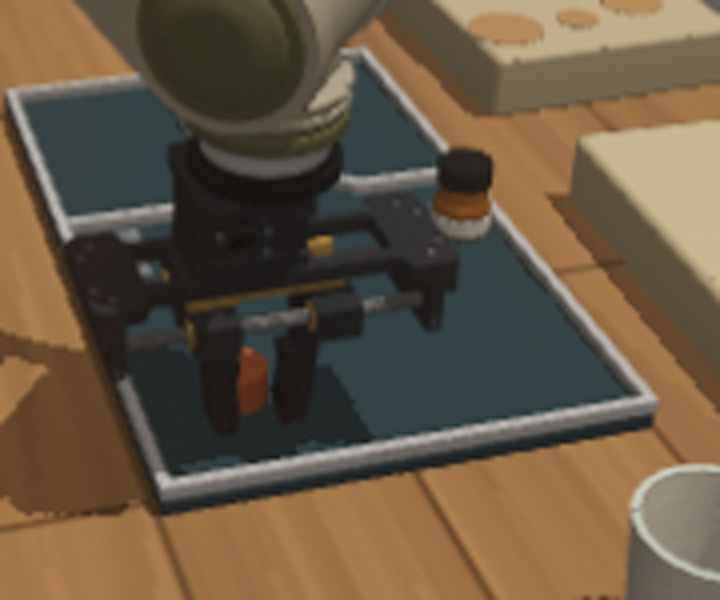

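Rust stands just ahead of the fingers at about (250,380), with the jar and block undisturbed and cream at y≈101. Pushing rust now.

{"api": "move_arm", "payload": {
  "hand": [24,24,24,24,24,24,24,24,24,24,24,24],
  "delta_pos": [
    [6,0,0],
    [12,0,0],
    [18,0,0],
    [24,1,0],
    [32,5,0],
    [40,9,0],
    [48,13,0],
    [56,17,0],
    [64,21,0],
    [72,25,0],
    [80,29,0],
    [88,33,0]
  ],
  "spin": [0,0,0,0,0,0,0,0,0,0,0,0]
}}

```text
time: 15.02
eef_pos: [505.7, -150.3, 27.7]
orientation: [0.0, 0.707, 0.707, -0.0]
contact_force: [-0.0, -1.2, 0.6]
width: 0.272
gripper_force: 0.4
```

{"api": "move_arm", "payload": {
  "hand": [24,24,24,24,24,24,24,24,24,24,24,24],
  "delta_pos": [
    [8,4,0],
    [16,8,0],
    [24,12,0],
    [32,16,0],
    [40,20,0],
    [48,24,0],
    [56,28,0],
    [64,32,0],
    [72,36,0],
    [80,40,0],
    [88,44,0],
    [95,47,0]
  ],
  "spin": [0,0,0,0,0,0,0,0,0,0,0,0]
}}

```text
time: 16.02
eef_pos: [552.8, -55.2, 27.7]
orientation: [-0.0, 0.707, 0.707, 0.0]
contact_force: [-0.4, -0.5, 1.1]
width: 0.274
gripper_force: 0.4
```

Run:
```python
from h import *
s=telemetry.state();print(np.round(s["eef_pos"],1),np.round(s["contact_force"],2))
for n in("side","top"):
    p,o=plugs(n)
    for x in o:print(n,x)
    if n=="side": cv2.imwrite("pics/s6.png",cv2.resize(p["image"][180:330,240:420],None,fx=4,fy=4,interpolation=cv2.INTER_CUBIC))
```

```text
[552.8 -55.2  27.7] [-0.44 -0.52  1.1 ]
side ([346.4, 470.8], [13.0, 113.0, 42.0], 349, 0.33)
top ([549.5, 100.7], [30.0, 36.0, 174.0], 119, 0.72)
top ([550.6, 68.7], [23.0, 117.0, 172.0], 119, 0.64)
```

View pics/s6.png

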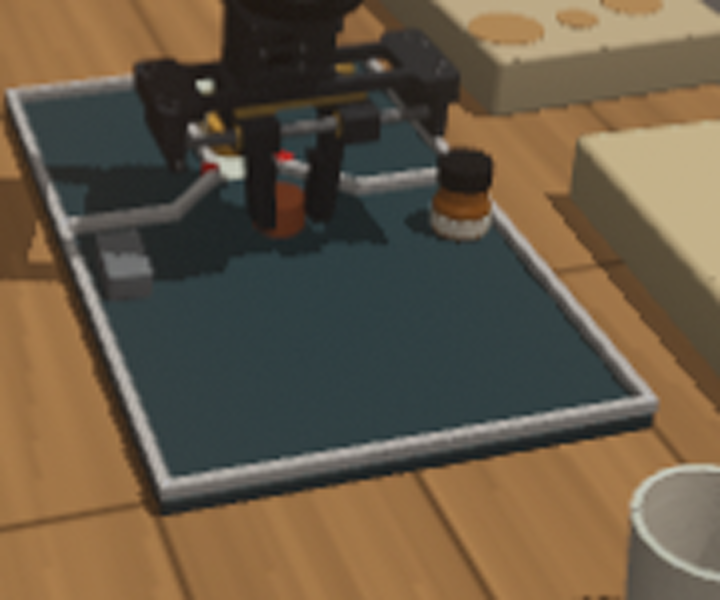

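Rust is at the gate at about (285,210), with cream and ochre in the lane at y≈101 and 69. Final push.

{"api": "move_arm", "payload": {
  "hand": [24,24,24,24,24,24,24,24,24,24,24,24],
  "delta_pos": [
    [8,-0.5,0],
    [17,-1,0],
    [26,-1,0],
    [35,-1,0],
    [44,-1,0],
    [53,-1,0],
    [62,-1,0],
    [71,-1,0],
    [80,-1,0],
    [88,-1,0],
    [95,-1,0],
    [99,-1,0]
  ],
  "spin": [0,0,0,0,0,0,0,0,0,0,0,0]
}}

```text
time: 17.22
eef_pos: [551.4, 43.8, 27.7]
orientation: [-0.0, 0.707, 0.707, -0.0]
contact_force: [-0.3, -1.6, 0.1]
width: 0.273
gripper_force: 0.5
```

{"api": "move_arm", "payload": {
  "hand": [24,24,24,24,24,24,24,24,24,24,24],
  "delta_pos": [
    [0,0,0],
    [-12,0,0],
    [-28,0,0],
    [-45,0,-20],
    [-75,0,-50],
    [-105,0,-80],
    [-140,0,-90],
    [-170,0,-90],
    [-190,0,-90],
    [-190,0,-90],
    [-190,0,-90]
  ],
  "spin": [0,0,0,0,0,0,0,0,0,0,0]
}}

```text
time: 18.13
eef_pos: [550.9, -148.5, 117.5]
orientation: [-0.0, 0.708, 0.706, 0.0]
contact_force: [0.2, -0.2, 0.5]
width: 0.276
gripper_force: 0.0
```

Run:
```python
from h import *
s=telemetry.state();print(np.round(s["eef_pos"],1),np.round(s["contact_force"],2))
p,o=plugs("top")
for x in o:print(x)
cv2.imwrite("pics/t7.png",cv2.resize(p["image"][135:265,200:395],None,fx=4,fy=4,interpolation=cv2.INTER_CUBIC))
```

```text
[ 550.9 -148.5  117.5] [ 0.16 -0.2   0.49]
([544.6, -76.6], [77.0, 24.0, 79.0], 6, 0.69)
([549.6, 64.7], [10.0, 136.0, 171.0], 112, 0.68)
([549.7, 98.3], [23.0, 119.0, 173.5], 128, 0.41)
```

View pics/t7.png

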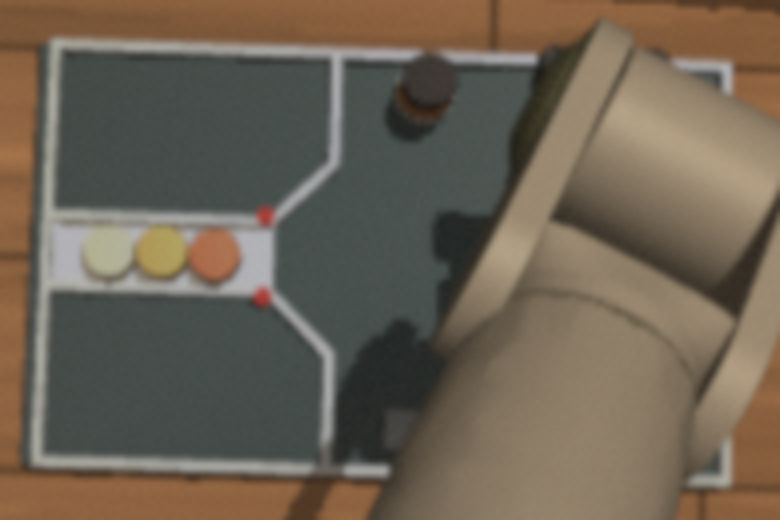

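All three plugs stand in single file in the slot: cream (108,252), ochre (161,252) and rust (214,255). All are past the posts with margin, and the arm is clear. Handing in.

```bash
python3 -c "
from station import bot
print(bot.finish_job())"
```

```text
the job is handed in; nothing more can be done
None
```

I pushed all three plugs through the gate one at a time (cream, ochre, then rust) and handed the job in at about 18 s; the last picture shows them in single file in the slot with the arm clear, and the judge's result was not shown to me.

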